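# Set and lock the slicer's thickness lever

## Task

Get the vegetable slicer ready: swing its thickness lever to the middle one of the five marks on the dial (the long mark) and lock it there by sliding the lever's bolt fully home towards the pivot. The marks are only roughly true and the slot for the bolt is hidden under the dial, so feel for it near the mark; do not force the bolt, and leave the other things where they stand.

Things in the scene. Friction and masses are not known exactly. Their poses are not given: they have to be found in the camera images.
- slicer: White hand-cranked vegetable slicer, 235 x 226 mm, 70 mm high, fixed to the counter, with a round dial plate on top; a clear feed chute with a grey pusher (141 mm high) at its far left corner. Origin on the counter under the lever's pivot; +x to its back, away from the user, z up.
- lever_pivot (a point): On the lever's vertical axis, at the top of the round aluminium dial plate (radius 107 mm, z = 91 mm); axes as the slicer's. The five black marks lie 0.36 rad apart, the long middle one along -x from here. The slot of each mark, hidden below, is off its mark by an unknown angle up to 0.12 rad either way (all five alike).
- lever (a joint): Lever angle (rad): 0 pointing at the middle mark (slicer's -x), growing counter-clockwise from above (its end goes to the slicer's -y); range -0.85 to 0.85, starts positive. Marks at -0.72, -0.36, 0, 0.36, 0.72. Friction holds it where it is left; about 1.3 N sideways at the scoop moves it.
- bolt (a joint): Travel of bolt and scoop along the lever to the pivot (m): 0 out, 0.022 home. Friction 2.5 N, stays where left. Off a slot its round nose (11 mm thick) stops on the rim (90 mm radius) at about 0.006; pushed with 8 to 12 N within about 0.03 rad of the middle of a slot (13 mm wide) it centres the lever itself and runs on to 0.022.
- scoop (a point): Centre of the push face of the bolt's scoop: a grey U at the lever's end, open above and outwards, for shut fingers (tips at z = 85 mm). Its -x points outwards along the lever. 156 mm from the lever's axis with the bolt out, 134 home; z = 94 mm. Face 76 wide, z = 74 to 114 mm; horns 64 mm apart inside, reaching 31 mm out: pushed sideways they swing the lever.
- apple: Red apple, 71 mm across, loose; origin at its underside. To be left alone.
- mug: Green mug, 92 x 125 mm and 100 mm high, loose; origin at its underside. To be left alone.
- tin: Food tin, 75 mm across, 110 mm high, loose; origin at its underside. To be left alone.

How it is judged:
By the outcome, as a careful person would: the job done as asked, in the order asked, and still so for the second after the job is handed in, with the robot touching nothing.
It also fails if it takes over 51 s, if anything falls off the work surface, if the arm or the gripper's body presses on something with over 40 N, if the wrist force passes 120 N, or if a joint passes its speed limit or range.

## Robot

A 6-joint arm with a two-finger parallel gripper is mounted at the origin on a cart in front of the work surface, level with it; the furniture and walls round the work are solid. World frame = base frame: x ahead of the robot, y to its left, z up, the work surface at z = 0. Lengths are in m, angles in rad, forces in N, time in s.
With the tool pointing down it reaches from about 0.375 to 0.975 m from the base axis. Payload 3.8 kg.
Tool frame: the origin (TCP) lies midway between the tips of the shut fingers; the grasp point (between the pads) lies 19 mm behind it; z points along the fingers, y is the direction in which the jaws open and shut (so a half turn about z gives the same grasp; the last joint's range is limited). The gripper opens to 88 mm and grips with 3 to 60 N. Pads are 18 mm wide; open, the fingers measure 123 mm over their backs; the gripper's body (75 mm by 187 mm) begins 45 mm behind the grasp point.
Start: joints at [1.166, 0.264, 1.604, -0, 1.274, -0.037], TCP at [0.243, 0.63, 0.239] pointing down, gripper open.
Joint ranges: [-2.63, 2.63], [-0.94, 2.18], [0.31, 2.57], [-1.31, 4.45], [0, 2.66], [-2.55, 2.55]. Speed limits (rad/s): [2.57, 2.57, 3.14, 3.14, 3.14, 3.14].

## Interface

Orientations are given as a unit quaternion [w, x, y, z].
In Python, from rig import * gives the robot as it stands.
- The arm moves only by the tool drive_tool, never from a script. Its argument "motion" is a list of rows, each a list of 5 numbers: the finger opening in mm, from 0 to 88.1, then the shift along the tool's x, y, z in units of 40 mm (1.0 is 40 mm), then the turn about the tool's z in units of 6 degrees (1.0 is 6 degrees). A call has 1 to 10 rows; each row is the pose to reach, as a shift and turn from the pose measured when the call began, along the tool's axes at that moment; what a row does not reach only later rows make up. A row lasts 1/12 s, in which the tool goes at most 41.7 mm and 7.16 degrees, less where a joint would pass 70% of its speed; a pose out of reach is approached as far as the arm can. A call with a gripper value outside its range is refused whole. The fingers move at their own pace and stop on an object; "grip_force" is the grip in N (left out, the last holds). Time passes only in rows, so rows that repeat a pose let the fingers close. It gives the time, the measured TCP pose, the force and the opening at its end, in the units of the state.
- get_obs(): the state, without advancing time (a new reading comes with each control period).
- read_camera(name): name is "scene" or "top"; returns the picture (400x640x3 uint8, red, green, blue); there is no depth.
- calibration(name): a dict with "camera_matrix" (3x3 intrinsics, pixels), "k1" (the pictures are not rectified: a ray, as slopes to the right and down, at radius r is drawn at 1 + k1 r^2 times it, then the intrinsics apply), "extrinsics" (4x4, takes a point from camera to world coordinates). Camera axes: x right, y up, looking along -z (the intrinsics and any distortion apply to the point x, -y, -z); pixel columns grow to the right and rows downward; lengths in m; the calibration is good to about 2 mm. A picture is of the moment at which its call begins. calibration takes no time and is no camera call.
- finish_job(): hands the job in, once; it reports no verdict.
The state is a dict: "t": time; "q": joint angles; "qd": joint speeds; "joint_torque": joint torques, N m; "eef_pos": TCP position; "eef_rot": TCP orientation; "wrist_force": force on the tool from outside, world axes, zero at the start; "moment": the same for the moment, N m; "grip_width": finger opening in m.
Only numpy, scipy, OpenCV 4.12 (cv2) and the standard library are available. Lean on these libraries where they do the work, as an engineer would, in place of code of your own. Each camera call takes 0.05 s, during which the arm holds its last target.

## Working session

There is one attempt and no reset: what is moved stays moved. The work goes in short steps, Python scripts to look and compute and a tool call to move; the robot and the scene stay as the last step left them, time stands still between calls to the robot, and variables do not carry over. Pictures are saved under pics/ and viewed, and the job is handed in when it is done.

Besides the shell and the picture viewer there is one more tool, called as name(argument=value, ...), one argument or row to a line, values as JSON. drive_tool: Moves the arm, as the interface text tells. Its arguments: {"type":"object","properties":{"motion":{"type":"array","items":{"type":"array","items":{"type":"number"}}},"grip_force":{"type":"number"}},"required":["motion"]}

```bash
ls; mkdir -p pics
python3 - <<'E'
from rig import *
import cv2
o=get_obs(); print(o)
for n in("scene","top"):
    im=read_camera(n); cv2.imwrite(f"pics/{n}0.png",im[:,:,::-1]); c=calibration(n); print(n,c)
E
```

```text
pics
{'t': 0.0, 'q': array([ 1.16608583e+00,  2.64753933e-01,  1.60533462e+00, -6.06739822e-06,
        1.27367964e+00, -3.68919418e-02]), 'qd': array([ 0.0020121 ,  0.00195345, -0.00190138,  0.0001438 , -0.0010646 ,
       -0.00101294]), 'joint_torque': array([-1.40452321e-03, -5.02110708e+01, -3.56870484e+01,  7.27853528e-02,
        2.94973282e-02, -1.73020708e-04]), 'eef_pos': array([0.24244462, 0.62922014, 0.23740873]), 'eef_rot': array([-2.35404562e-04,  1.82873328e-01,  9.83135882e-01, -1.06199596e-03]), 'wrist_force': array([-0.49656052, -0.79474833,  0.21691112]), 'moment': array([-0.01058687, -0.00737808,  0.00389561]), 'grip_width': 0.08802422409986144}
scene {'camera_matrix': array([[401.03704151,   0.        , 318.9586791 ],
       [  0.        , 401.03704151, 203.1523736 ],
       [  0.        ,   0.        ,   1.        ]]), 'k1': -0.006424600335875273, 'extrinsics': array([[ 0.46327216,  0.53653017, -0.70534692, -0.16684674],
       [-0.88606452,  0.26570675, -0.37985469, -0.55423699],
       [-0.01638807,  0.80095898,  0.59849489,  0.71653657],
       [ 0.        ,  0.        ,  0.        ,  1.        ]])}
top {'camera_matrix': array([[373.04852164,   0.        , 322.392855  ],
       [  0.        , 373.04852164, 197.1361659 ],
       [  0.        ,   0.        ,   1.        ]]), 'k1': -0.08697151521431443, 'extrinsics': array([[-0.00443934,  0.98344573, -0.18114854,  0.37724685],
       [-0.99995495, -0.00588558, -0.00744696, -0.15605504],
       [-0.00838985,  0.18110732,  0.98342755,  1.03944295],
       [ 0.        ,  0.        ,  0.        ,  1.        ]])}
```

View pics/scene0.png

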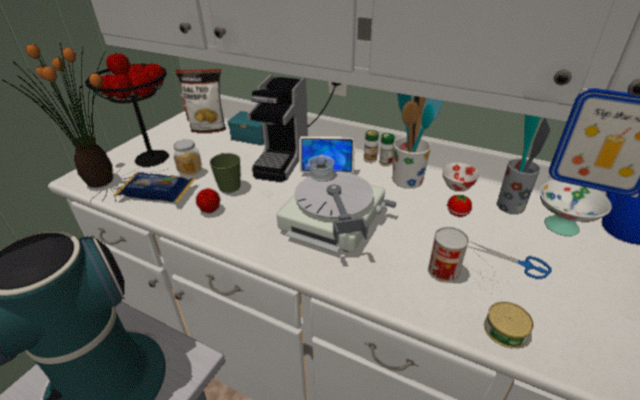

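View pics/top0.png

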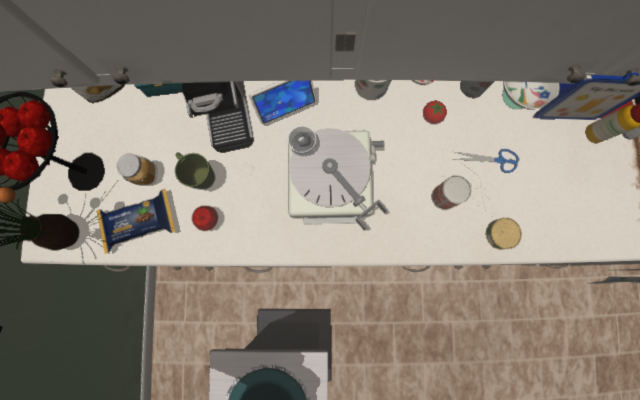

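The top view shows the slicer's dial at about (332,167), with the pivot cap at (330,166). The lever points down-right to the grey scoop at about (370,214). The mug is at (195,170), the apple at (204,218) and the tin at (452,192). The arm is out of view to the left.

Run:
```python
import cv2
a=cv2.imread("pics/top0.png")[115:240,275:400]
cv2.imwrite("pics/top0z.png",cv2.resize(a,(600,600),interpolation=cv2.INTER_CUBIC))
a=cv2.imread("pics/scene0.png")[140:260,265:405]
cv2.imwrite("pics/scene0z.png",cv2.resize(a,(700,600),interpolation=cv2.INTER_CUBIC))
```

```text
(no output)
```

View pics/top0z.png

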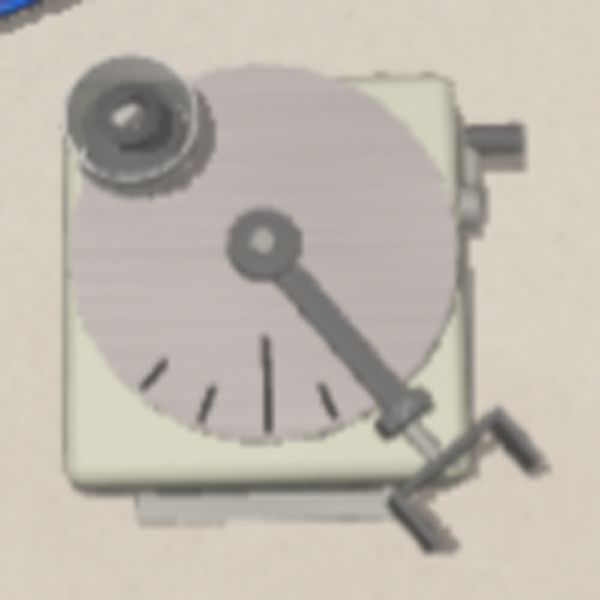

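View pics/scene0z.png

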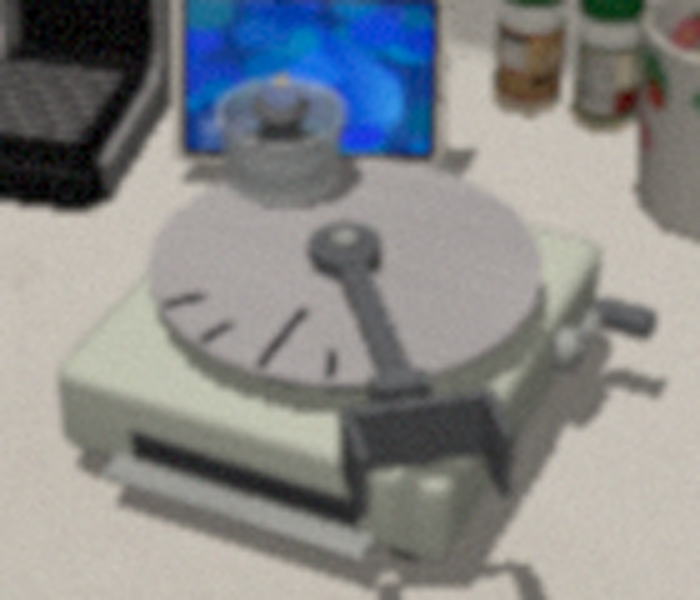

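The zoom shows the long middle mark running from (265,337) to (268,432), the pivot cap at (262,243), and the scoop's back corners at about (396,500) and (492,412).

```bash
cat > h.py <<'E'
import numpy as np, cv2
from rig import *
def ray(n,px):
    c=calibration(n);K=c["camera_matrix"];k=c["k1"]
    p=np.array([(px[0]-K[0,2])/K[0,0],(px[1]-K[1,2])/K[1,1]]);u=p.copy()
    for _ in range(20): u=p/(1+k*(u@u))
    E=c["extrinsics"];return E[:3,3],E[:3,:3]@np.array([u[0],-u[1],-1])
def onz(n,px,z):
    o,d=ray(n,px);return o+d*(z-o[2])/d[2]
def proj(n,P):
    c=calibration(n);K=c["camera_matrix"];E=c["extrinsics"]
    q=E[:3,:3].T@(np.array(P)-E[:3,3]);u=np.array([q[0],-q[1]])/-q[2]
    u=u*(1+c["k1"]*(u@u));return K[:2,:2]@u+K[:2,2]
E
python3 - <<'E'
from h import *
Z=lambda u,v:(275+(u+.5)/4.8-.5,115+(v+.5)/4.8-.5)
S=lambda u,v:(265+(u+.5)/5-.5,140+(v+.5)/5-.5)
# dial edge points, least-squares circle
pts=[(72,255),(75,215),(88,320),(130,390),(200,432),(268,442),(330,431),(270,65),(320,72),(395,118),(440,175),(459,250),(445,310),(230,68)]
P=np.array([onz("top",Z(*p),.091)[:2] for p in pts])
A=np.c_[2*P,np.ones(len(P))];s=np.linalg.lstsq(A,(P**2).sum(1),rcond=None)[0]
c=s[:2];R=np.sqrt(s[2]+c@c);print("dial top",c,R,np.hypot(*(P-c).T)-R)
pts=[(150,270),(165,325),(215,365),(290,385),(543,270),(530,225),(490,195),(440,175)]
P=np.array([onz("scene",S(*p),.091)[:2] for p in pts])
A=np.c_[2*P,np.ones(len(P))];s=np.linalg.lstsq(A,(P**2).sum(1),rcond=None)[0]
c2=s[:2];print("dial scene",c2,np.sqrt(s[2]+c2@c2),np.hypot(*(P-c2).T))
for nm,f,a in(("top",Z,[(265,337),(268,432)]),("scene",S,[(304,311),(262,364)])):
    m=[onz(nm,f(*p),.091) for p in a];d=m[1]-m[0];print(nm,"mark",m,np.arctan2(d[1],d[0]),[np.hypot(*(x[:2]-c)) for x in m], [np.arctan2(*(x[:2]-c)[::-1]) for x in m])
for nm,f,a in(("top",Z,[(396,500),(492,412),(443,550),(542,470)]),("scene",S,[(345,415),(487,397),(355,480),(505,450)])):
    for p in a: print(nm,"scoop",onz(nm,f(*p),.114)-[*c,0])
E
```

```text
dial top [ 0.63354137 -0.16836936] 0.10599313139246043 [-6.27290462e-04 -6.54649402e-05 -2.20379643e-03  8.19653131e-04
  1.07167044e-03  7.14143537e-04  6.36293440e-04  6.61705967e-04
  1.13918922e-03 -1.16769363e-03 -6.31172846e-05  5.52889232e-04
 -2.10236067e-03  5.58089339e-04]
dial scene [ 0.6288386  -0.17212041] 0.10719321623569299 [0.10599398 0.10803562 0.10886389 0.10584012 0.10533728 0.10939465
 0.10776126 0.10624297]
top mark [array([ 0.58442793, -0.16831636,  0.091     ]), array([ 0.53227026, -0.16950539,  0.091     ])] -3.1187997362973516 [np.float64(0.049113474480550055), np.float64(0.10127748230963526)] [np.float64(3.1405133528164493), np.float64(-3.130375482176512)]
scene mark [array([ 0.58309253, -0.16959089,  0.091     ]), array([ 0.53355307, -0.17087933,  0.091     ])] -3.1155901846798297 [np.float64(0.0504636271704582), np.float64(0.10001979766420324)] [np.float64(-3.1173842643105694), np.float64(-3.11649536276966)]
top scoop [-0.14126481 -0.06709352  0.114     ]
top scoop [-0.09511131 -0.11851813  0.114     ]
top scoop [-0.16748784 -0.09092784  0.114     ]
top scoop [-0.12601905 -0.14377251  0.114     ]
scene scoop [-0.14278026 -0.06981592  0.114     ]
scene scoop [-0.10063025 -0.1243657   0.114     ]
scene scoop [-0.1822653  -0.09404248  0.114     ]
scene scoop [-0.13271514 -0.14672033  0.114     ]
```

```bash
cat >> h.py <<'E'
from scipy.spatial.transform import Rotation as Ro
PIV=np.array([0.632,-0.1695]); YAW=0.022
def state():
    o=get_obs();w,x,y,z=o["eef_rot"];R=Ro.from_quat([x,y,z,w]).as_matrix();return o,R
def to(P,yang=None):
    """units for shift to world P; turn so that tool y points at yang (rad)"""
    o,R=state();d=R.T@(np.array(P)-o["eef_pos"])/.04
    t=0
    if yang is not None:
        a=np.arctan2(R[1,1],R[0,1]); t=np.degrees((a-yang))/6
    print("shift",d.round(2),"turn",round(t,2),"len",np.linalg.norm(d)*.04)
def rad(r,a,z):  # point at radius r, lever angle a (slicer), height z
    w=a+YAW;return np.array([PIV[0]-r*np.cos(w),PIV[1]-r*np.sin(w),z])
def lev():  # TCP in lever polar coords
    o,R=state();d=PIV-o["eef_pos"][:2]
    F=o["wrist_force"];a=np.arctan2(d[1],d[0]);rr=np.array([np.cos(a),np.sin(a),0]);tt=np.array([np.sin(a),-np.cos(a),0])
    print("t",round(o["t"],2),"pos",o["eef_pos"].round(4),"r",round(np.hypot(*d),4),"a",round(a-YAW,4),"ytool",round(np.arctan2(R[1,1],R[0,1]),3),"F",o["wrist_force"].round(1),"Fin",round(F@rr,1),"Fccw",round(F@tt,1),"w",o["grip_width"])
E
python3 - <<'E'
from h import *
to((.40,.28,.24),1.2036-1.047)
to((.44,-.27,.24),-.904)
print(state()[1].round(3)); lev()
# scoop check: pixel predictions with angle 0.645
for a in(.6,.645,.69):
    w=a+YAW;u=np.array([-np.cos(w),-np.sin(w)]);t=np.array([-u[1],u[0]])
    print(a,[proj("top",[*(PIV+u*r+t*s),.114]).round(1) for r,s in((.156,.038),(.156,-.038),(.187,.035),(.187,-.035))])
E
```

```text
shift [-6.81 -6.73 -0.05] turn 9.99 len 0.38317261957114873
shift [-12.69 -19.2   -0.02] turn 20.12 len 0.9207214706985672
[[-0.933  0.36  -0.001]
 [ 0.36   0.933 -0.002]
 [ 0.    -0.002 -1.   ]]
t 0.1 pos [0.2425 0.6293 0.2375] r 0.8887 a -1.139 ytool 1.203 F [ 0.5  0.8 -0.1] Fin -0.5 Fccw -0.8 w 0.08828802852820818
0.6 [array([379. , 204.8]), array([354.8, 222.5]), array([385.5, 215.3]), array([363.2, 231.8])]
0.645 [array([380.7, 202.6]), array([357.4, 221.3]), array([387.7, 212.8]), array([366.3, 230.2])]
0.69 [array([382.4, 200.3]), array([360., 220.]), array([389.8, 210.2]), array([369.2, 228.6])]
```

drive_tool(
  motion=[
    [0,-0.4,-0.4,0,0.5],
    [0,-1.2,-1.2,0,1.6],
    [0,-2.0,-2.0,0,2.7],
    [0,-2.8,-2.8,0,3.8],
    [0,-3.6,-3.6,0,4.9],
    [0,-4.4,-4.4,0,6.0],
    [0,-5.2,-5.2,0,7.1],
    [0,-6.0,-6.0,0,8.2],
    [0,-6.5,-6.5,0,9.2],
    [0,-6.8,-6.7,0,10],
  ],
)

```text
t: 0.93
eef_pos: [0.4001, 0.2779, 0.2376]
eef_rot: [0.001, 0.652, 0.758, -0.002]
wrist_force: [0.2, 0.7, 0.4]
grip_width: 0.0235
```

Run:
```python
from h import *
lev()
to((.42,-.05,.24),-.904); to(rad(.205,.65,.24),-.904)
```

```text
t 0.93 pos [0.4001 0.2779 0.2376] r 0.5039 a -1.1146 ytool 0.15 F [0.2 0.7 0.4] Fin -0.5 Fccw -0.5 w 0.02346732569283562
shift [-8.18 -0.73 -0.03] turn 10.06 len 0.32852706590828623
shift [-1.448e+01 -3.700e-01 -1.000e-02] turn 10.06 len 0.5794686740782641
```

drive_tool(
  motion=[
    [0,-0.5,0,0,0.5],
    [0,-1.4,0,0,1.6],
    [0,-2.4,0,0,2.7],
    [0,-3.4,0,0,3.8],
    [0,-4.4,0,0,4.9],
    [0,-5.4,0,0,6.0],
    [0,-6.4,0,0,7.1],
    [0,-7.4,0,0,8.2],
    [0,-8.4,0,0,9.3],
    [0,-9.3,0,0,10.05],
  ],
)

```text
t: 1.77
eef_pos: [0.4551, -0.0922, 0.2386]
eef_rot: [0.002, 0.946, 0.325, -0.001]
wrist_force: [0.5, 0.1, 0.2]
grip_width: 0.0003
```

Run:
```python
from h import *
lev()
to(rad(.178,.65,.18),-1.5708+YAW+.65);to(rad(.178,.65,.085),-1.5708+YAW+.65)
```

```text
t 1.77 pos [ 0.4551 -0.0922  0.2386] r 0.1931 a -0.4337 ytool -0.909 F [0.5 0.1 0.2] Fin 0.4 Fccw -0.3 w 0.00033369965191022667
shift [-2.14  4.28  1.48] turn -0.1 len 0.20056684852044168
shift [-2.13  4.28  3.86] turn -0.1 len 0.245754638280654
```

drive_tool(
  motion=[
    [0,-0.3,0.6,0.1,0],
    [0,-0.7,1.4,0.3,0],
    [0,-1.1,2.2,0.6,0],
    [0,-1.5,3.0,0.9,-0.1],
    [0,-1.9,3.8,1.2,-0.1],
    [0,-2.1,4.25,1.4,-0.1],
    [0,-2.14,4.28,1.45,-0.1],
    [0,-2.14,4.28,1.48,-0.1],
  ],
)

```text
t: 2.43
eef_pos: [0.4917, -0.2805, 0.1786]
eef_rot: [0.0, 0.944, 0.329, -0.002]
wrist_force: [0.3, 0.5, 0.4]
grip_width: 0.0004
```

Run:
```python
from h import *
lev()
to(rad(.178,.65,.085),-1.5708+YAW+.65)
for n,(x0,y0,x1,y1) in(("top",(275,115,415,255)),("scene",(265,100,405,260))):
    im=read_camera(n)[y0:y1,x0:x1,::-1]; cv2.imwrite(f"pics/{n}1.png",cv2.resize(im,None,fx=3.7,fy=3.7,interpolation=cv2.INTER_CUBIC))
```

```text
t 2.43 pos [ 0.4917 -0.2805  0.1786] r 0.1789 a 0.6476 ytool -0.901 F [0.3 0.5 0.4] Fin 0.5 Fccw -0.2 w 0.00037390522940543384
shift [0.03 0.01 2.34] turn -0.02 len 0.09365224549159722
```

View pics/top1.png

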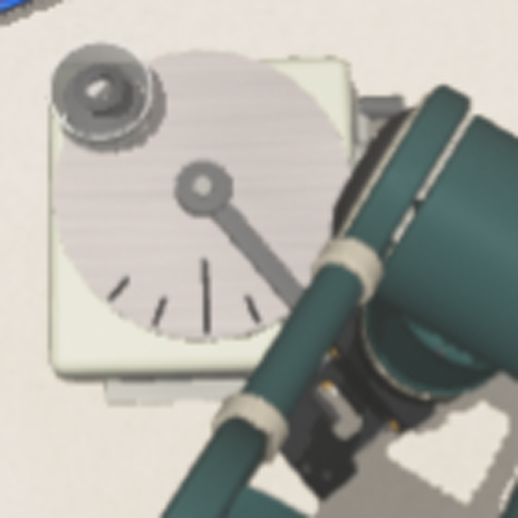

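View pics/scene1.png

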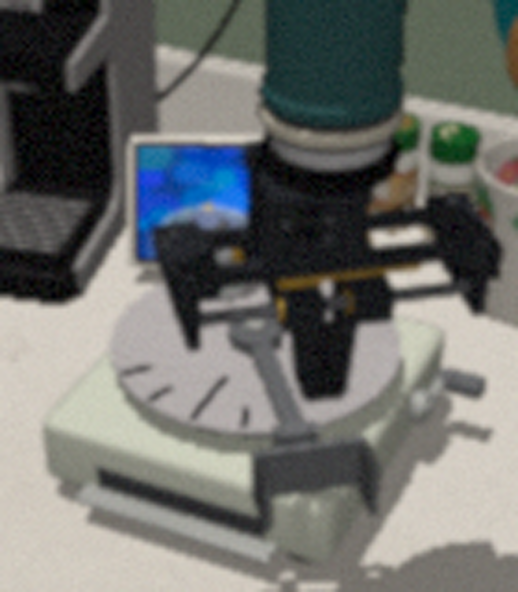

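The scene view shows the shut fingers above the scoop, which is still where it was. In the top view the arm hides the scoop. I'm lowering into the U.

drive_tool(
  motion=[
    [0,0,0,0.3,0],
    [0,0,0,0.7,0],
    [0,0,0,1.1,0],
    [0,0,0,1.4,0],
    [0,0,0,1.6,0],
    [0,0,0,1.7,0],
    [0,0,0,1.8,0],
    [0,0,0,1.8,0],
  ],
)

```text
t: 3.2
eef_pos: [0.4919, -0.2789, 0.1073]
eef_rot: [0.001, 0.944, 0.33, -0.002]
wrist_force: [-0.7, 0.4, -0.4]
grip_width: 0.0001
```

Run:
```python
from h import *
lev()
to(rad(.178,.65,.086),-1.5708+YAW+.65)
for n,(x0,y0,x1,y1) in(("scene",(265,100,405,260)),):
    im=read_camera(n)[y0:y1,x0:x1,::-1]; cv2.imwrite(f"pics/{n}2.png",cv2.resize(im,None,fx=3.7,fy=3.7,interpolation=cv2.INTER_CUBIC))
```

```text
t 3.2 pos [ 0.4919 -0.2789  0.1073] r 0.1778 a 0.641 ytool -0.898 F [-0.7  0.4 -0.4] Fin -0.3 Fccw -0.8 w 0.00014909044612268615
shift [-0.    0.04  0.53] turn 0.01 len 0.021323382731115507
```

View pics/scene2.png

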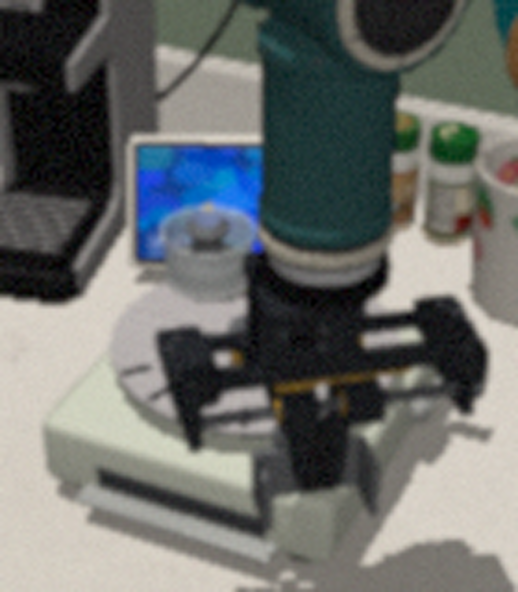

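The fingers are between the horns with no contact force. I'll lower to working depth and start swinging the lever by its left horn.

drive_tool(
  motion=[
    [0,0,0,0.15,0],
    [0,0,0,0.35,0],
    [0,0,0,0.5,0],
    [0,0,0,0.53,0],
    [0,0,0,0.53,0],
  ],
)

```text
t: 3.67
eef_pos: [0.4914, -0.2789, 0.0855]
eef_rot: [0.0, 0.944, 0.33, -0.002]
wrist_force: [-0.5, 0.3, 0.3]
grip_width: 0.0003
```

Run:
```python
from h import *
lev()
for a in(.55,.45,.35,.25,.15,.05):
    print(a,end=" ");to(rad(.177,a,.086),-1.5708+YAW+a)
```

```text
t 3.67 pos [ 0.4914 -0.2789  0.0855] r 0.1782 a 0.6393 ytool -0.899 F [-0.5  0.3  0.3] Fin -0.2 Fccw -0.5 w 0.00031630006366041113
0.55 shift [ 0.05 -0.39 -0.01] turn 0.96 len 0.015908806223765372
0.45 shift [ 0.12 -0.83 -0.01] turn 1.91 len 0.03359604624590463
0.35 shift [ 0.23 -1.26 -0.01] turn 2.87 len 0.05121764737776957
0.25 shift [ 0.38 -1.68 -0.01] turn 3.82 len 0.06871547332149947
0.15 shift [ 0.57 -2.07 -0.01] turn 4.78 len 0.08604320269228825
0.05 shift [ 0.8  -2.45 -0.01] turn 5.73 len 0.10315669122726717
```

drive_tool(
  motion=[
    [0,0.03,-0.2,0,0.5],
    [0,0.05,-0.4,0,1.0],
    [0,0.1,-0.7,0,1.6],
    [0,0.17,-1.0,0,2.3],
    [0,0.25,-1.3,0,3.0],
    [0,0.35,-1.6,0,3.6],
    [0,0.47,-1.85,0,4.2],
    [0,0.6,-2.1,0,4.8],
    [0,0.7,-2.3,0,5.3],
    [0,0.77,-2.4,0,5.6],
  ],
)

```text
t: 4.5
eef_pos: [0.4557, -0.1842, 0.0859]
eef_rot: [0.001, 0.999, 0.042, -0.002]
wrist_force: [-0.8, -2.3, 0.3]
grip_width: 0.0004
```

Run:
```python
from h import *
lev()
for a in(.05,.0):
    print(a,end=" ");to(rad(.177,a,.086),-1.5708+YAW+a)
for n,(x0,y0,x1,y1) in(("top",(275,115,415,255)),("scene",(265,100,405,260))):
    im=read_camera(n)[y0:y1,x0:x1,::-1]; cv2.imwrite(f"pics/{n}3.png",cv2.resize(im,None,fx=3.7,fy=3.7,interpolation=cv2.INTER_CUBIC))
```

```text
t 4.5 pos [ 0.4557 -0.1842  0.0859] r 0.1769 a 0.0612 ytool -1.487 F [-0.8 -2.3  0.3] Fin -1.0 Fccw 2.2 w 0.000394152655785849
0.05 shift [-0.   -0.05 -0.  ] turn 0.11 len 0.001991646544882476
0.0 shift [ 0.01 -0.27 -0.  ] turn 0.59 len 0.010834443656927387
```

View pics/top3.png

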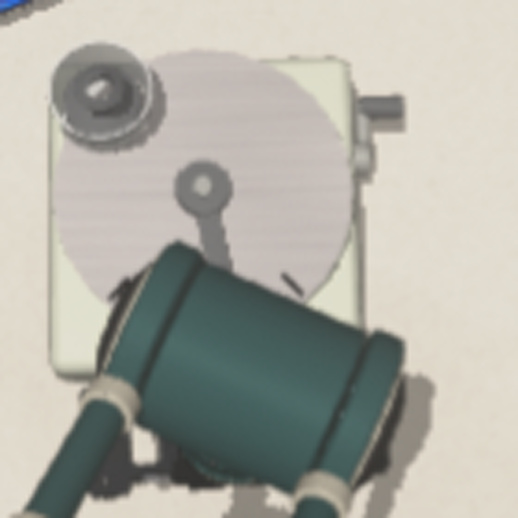

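View pics/scene3.png

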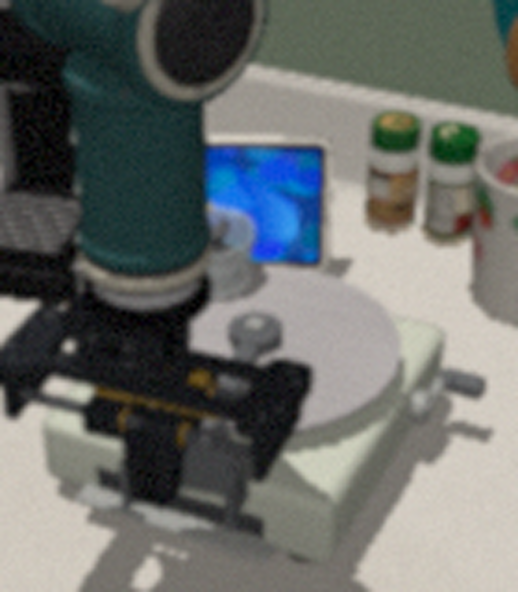

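Run:
```python
from h import *
im=read_camera("top"); g=im.astype(int)
x0,y0=318,158
a=im[y0:y0+38,x0:x0+50,::-1]; cv2.imwrite("pics/top4.png",cv2.resize(a,None,fx=12,fy=12,interpolation=cv2.INTER_CUBIC))
for a in (.1,.15,.2,.25):
    print(a,[ (proj("top",[*(rad(r,a,0)[:2]),.10])-[x0,y0]+.5)*12-.5 for r in(0,.03,.05)])
```

```text
0.1 [array([151.36394916, 103.94563866]), array([169.47190234, 237.51043033]), array([181.65327143, 327.45486505])]
0.15 [array([151.36394916, 103.94563866]), array([176.34664084, 236.47672309]), array([193.15475084, 325.71952088])]
0.2 [array([151.36394916, 103.94563866]), array([183.15790649, 235.10996202]), array([204.54889141, 323.42482696])]
0.25 [array([151.36394916, 103.94563866]), array([189.88838113, 233.41367781]), array([215.80639179, 320.57684104])]
```

View pics/top4.png

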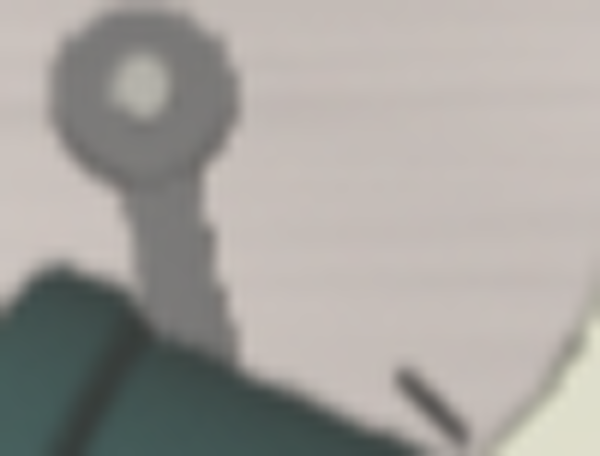

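drive_tool(
  motion=[
    [0,0,-0.07,0,0.1],
    [0,0,-0.13,0,0.2],
    [0,0,-0.13,0,0.2],
    [0,0,0,0,0],
    [0,0,0.1,0,0],
    [0,0.15,0.1,0,0],
    [0,0.3,0.1,0,0],
    [0,0.38,0.1,0,0],
    [0,0.45,0.1,0,0],
    [0,0.45,0.1,0,0],
  ],
)

```text
t: 5.48
eef_pos: [0.4741, -0.1868, 0.0856]
eef_rot: [0.001, 0.999, 0.044, -0.002]
wrist_force: [-3.4, -0.0, 2.4]
grip_width: 0.0005
```

Run:
```python
from h import *
lev()
```

```text
t 5.48 pos [ 0.4741 -0.1868  0.0856] r 0.1588 a 0.0871 ytool -1.483 F [-3.4 -0.   2.4] Fin -3.4 Fccw -0.3 w 0.0005308526829362371
```

drive_tool(
  motion=[
    [0,0.03,0,0,0],
    [0,0.06,0,0,0],
    [0,0.06,0,0,0],
  ],
)

```text
t: 5.73
eef_pos: [0.4744, -0.1867, 0.0856]
eef_rot: [0.001, 0.999, 0.045, -0.005]
wrist_force: [-9.8, -2.2, 7.9]
grip_width: 0.0004
```

Run:
```python
from h import *
lev()
```

```text
t 5.73 pos [ 0.4744 -0.1867  0.0856] r 0.1586 a 0.0864 ytool -1.482 F [-9.8 -2.2  7.9] Fin -10.0 Fccw 1.1 w 0.0003811885861647448
```

Stopped on the rim at r = 158.6 mm with 10 N, so there's no slot at a lever angle of about 0.115. I'll probe the next angle down, about 0.07.

drive_tool(
  motion=[
    [0,-0.08,0,0,0],
    [0,-0.08,-0.15,0,0],
    [0,-0.08,-0.3,0,0],
    [0,-0.08,-0.44,0,0],
    [0,-0.08,-0.44,0,0],
    [0,-0.08,-0.3,0,0],
    [0,-0.08,-0.22,0,0],
    [0,-0.02,-0.22,0,0],
    [0,0.05,-0.22,0,0],
    [0,0.06,-0.22,0,0],
  ],
)

```text
t: 6.57
eef_pos: [0.4741, -0.178, 0.0854]
eef_rot: [0.0, 0.999, 0.045, -0.007]
wrist_force: [-8.7, -1.9, 8.3]
grip_width: 0.0001
```

Run:
```python
from h import *
lev()
```

```text
t 6.57 pos [ 0.4741 -0.178   0.0854] r 0.1581 a 0.0316 ytool -1.481 F [-8.7 -1.9  8.3] Fin -8.8 Fccw 1.4 w 0.00010627737142124207
```

drive_tool(
  motion=[
    [0,0.06,0,0,0],
    [0,0.06,0,0,0],
    [0,0.06,0,0,0],
  ],
)

```text
t: 6.82
eef_pos: [0.474, -0.1779, 0.0853]
eef_rot: [-0.0, 0.999, 0.045, -0.01]
wrist_force: [-9.0, -1.6, 8.2]
grip_width: 0.0006
```

Run:
```python
from h import *
lev()
```

```text
t 6.82 pos [ 0.474  -0.1779  0.0853] r 0.1582 a 0.0313 ytool -1.481 F [-9.  -1.6  8.2] Fin -9.1 Fccw 1.1 w 0.0006046219338709782
```

drive_tool(
  motion=[
    [0,-0.08,0,0,0],
    [0,-0.08,-0.15,0,0.2],
    [0,-0.08,-0.3,0,0.4],
    [0,-0.08,-0.4,0,0.4],
    [0,-0.08,-0.4,0,0.4],
    [0,-0.08,-0.28,0,0.4],
    [0,-0.08,-0.18,0,0.4],
    [0,-0.02,-0.18,0,0.4],
    [0,0.05,-0.18,0,0.4],
    [0,0.06,-0.18,0,0.4],
  ],
)

```text
t: 7.65
eef_pos: [0.4732, -0.1712, 0.0851]
eef_rot: [0.0, 1.0, 0.024, -0.014]
wrist_force: [-11.1, -3.0, 7.9]
grip_width: 0.0005
```

Run:
```python
from h import *
lev()
```

```text
t 7.65 pos [ 0.4732 -0.1712  0.0851] r 0.1588 a -0.0114 ytool -1.522 F [-11.1  -3.    7.9] Fin -11.1 Fccw 2.8 w 0.0005076439655314286
```

Run:
```python
from h import *
im=read_camera("top")
x0,y0=318,158
a=im[y0:y0+38,x0-10:x0+40,::-1]; cv2.imwrite("pics/top5.png",cv2.resize(a,None,fx=12,fy=12,interpolation=cv2.INTER_CUBIC))
for a in (-.05,0,.05,.1):
    print(a,[ (proj("top",[*(rad(r,a,0)[:2]),.10])-[x0-10,y0]+.5)*12-.5 for r in(0,.03,.05)])
```

```text
-0.05 [array([271.36394916, 103.94563866]), array([268.64228835, 238.59088787]), array([266.80178938, 329.26649826])]
0 [array([271.36394916, 103.94563866]), array([275.6020787 , 238.56887572]), array([278.4469097 , 329.23068627])]
0.05 [array([271.36394916, 103.94563866]), array([282.55117837, 238.20841456]), array([290.07405271, 328.62628155])]
0.1 [array([271.36394916, 103.94563866]), array([289.47190234, 237.51043033]), array([301.65327143, 327.45486505])]
```

View pics/top5.png

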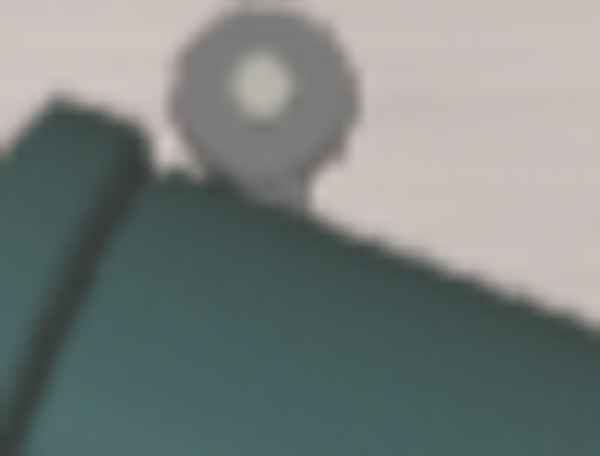

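The arm hides the lever in that view. The finger positions put it at about 0.024 with no slot there, so I'll try about -0.02.

drive_tool(
  motion=[
    [0,-0.08,0,0,0],
    [0,-0.08,-0.15,0,0.2],
    [0,-0.08,-0.3,0,0.4],
    [0,-0.08,-0.4,0,0.4],
    [0,-0.08,-0.4,0,0.4],
    [0,-0.08,-0.28,0,0.4],
    [0,-0.08,-0.18,0,0.4],
    [0,-0.02,-0.18,0,0.4],
    [0,0.05,-0.18,0,0.4],
    [0,0.06,-0.18,0,0.4],
  ],
)

```text
t: 8.53
eef_pos: [0.4732, -0.1642, 0.0848]
eef_rot: [0.0, 1.0, 0.004, -0.016]
wrist_force: [-8.0, -1.3, 6.5]
grip_width: 0.0003
```

Run:
```python
from h import *
lev()
im=read_camera("scene")
x0,y0,x1,y1=265,150,355,250
cv2.imwrite("pics/scene6.png",cv2.resize(im[y0:y1,x0:x1,::-1],None,fx=6,fy=6,interpolation=cv2.INTER_CUBIC))
```

```text
t 8.53 pos [ 0.4732 -0.1642  0.0848] r 0.1589 a -0.0554 ytool -1.564 F [-8.  -1.3  6.5] Fin -8.0 Fccw 1.5 w 0.0002993482678625114
```

View pics/scene6.png

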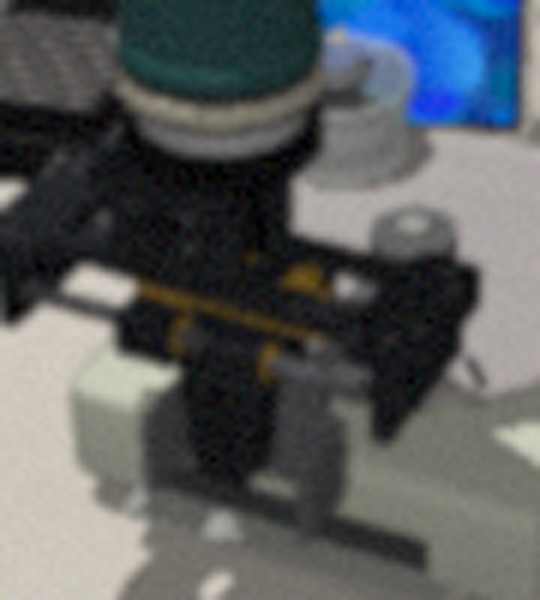

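drive_tool(
  motion=[
    [0,0.06,0,0,0],
    [0,0.07,0,0,0],
  ],
)

```text
t: 8.75
eef_pos: [0.4731, -0.1642, 0.0846]
eef_rot: [-0.0, 1.0, 0.004, -0.02]
wrist_force: [-10.9, -1.3, 9.8]
grip_width: 0.0005
```

Run:
```python
from h import *
lev()
```

```text
t 8.75 pos [ 0.4731 -0.1642  0.0846] r 0.159 a -0.0556 ytool -1.563 F [-10.9  -1.3   9.8] Fin -10.8 Fccw 1.7 w 0.0004539024414204587
```

drive_tool(
  motion=[
    [0,-0.1,0,-0.02,0],
    [0,-0.08,-0.15,-0.03,0.2],
    [0,-0.08,-0.3,-0.03,0.4],
    [0,-0.08,-0.4,-0.03,0.4],
    [0,-0.08,-0.4,-0.03,0.4],
    [0,-0.08,-0.28,-0.03,0.4],
    [0,-0.08,-0.18,-0.03,0.4],
    [0,-0.02,-0.18,-0.03,0.4],
    [0,0.05,-0.18,-0.03,0.4],
    [0,0.07,-0.18,-0.03,0.4],
  ],
)

```text
t: 9.58
eef_pos: [0.4738, -0.1573, 0.0855]
eef_rot: [0.0, 1.0, -0.017, -0.023]
wrist_force: [-9.8, -2.1, 8.5]
grip_width: 0.0006
```

Run:
```python
from h import *
lev()
```

```text
t 9.58 pos [ 0.4738 -0.1573  0.0855] r 0.1587 a -0.0989 ytool -1.604 F [-9.8 -2.1  8.5] Fin -9.6 Fccw 2.8 w 0.0006227179573456325
```

drive_tool(
  motion=[
    [0,-0.1,0,0,0],
    [0,-0.08,-0.15,0,0.2],
    [0,-0.08,-0.3,0,0.4],
    [0,-0.08,-0.4,0,0.4],
    [0,-0.08,-0.4,0,0.4],
    [0,-0.08,-0.28,0,0.4],
    [0,-0.08,-0.18,0,0.4],
    [0,-0.02,-0.18,0,0.4],
    [0,0.05,-0.18,0,0.4],
    [0,0.07,-0.18,0,0.4],
  ],
)

```text
t: 10.42
eef_pos: [0.4765, -0.1505, 0.0853]
eef_rot: [0.001, 0.999, -0.038, -0.024]
wrist_force: [-2.0, -0.4, 1.7]
grip_width: 0.0005
```

Run:
```python
from h import *
lev()
```

```text
t 10.42 pos [ 0.4765 -0.1505  0.0853] r 0.1566 a -0.1435 ytool -1.646 F [-2.  -0.4  1.7] Fin -1.9 Fccw 0.6 w 0.0005231730141863588
```

The bolt has run past the rim (r 156.6 mm at only 2 N), so a slot is found at a lever angle of about -0.11. That is within ±0.12 of the middle mark. Now I'll push it in gently.

drive_tool(
  motion=[
    [0,0.06,0,0,0],
    [0,0.1,0,0,0],
    [0,0.15,0,0,0],
    [0,0.2,0,0,0],
    [0,0.25,0,0,0],
    [0,0.27,0,0,0],
  ],
)

```text
t: 10.92
eef_pos: [0.4857, -0.1503, 0.0843]
eef_rot: [-0.0, 0.999, -0.038, -0.026]
wrist_force: [-5.6, 2.6, 4.9]
grip_width: 0.0004
```

Run:
```python
from h import *
lev()
```

```text
t 10.92 pos [ 0.4857 -0.1503  0.0843] r 0.1475 a -0.1527 ytool -1.647 F [-5.6  2.6  4.9] Fin -5.9 Fccw -1.8 w 0.00043408556725142673
```

drive_tool(
  motion=[
    [0,0.05,0,-0.02,0],
    [0,0.09,0,-0.02,0],
    [0,0.13,0,-0.02,0],
    [0,0.15,0,-0.02,0],
    [0,0.15,0,-0.02,0],
  ],
)

```text
t: 11.33
eef_pos: [0.4897, -0.1502, 0.0844]
eef_rot: [-0.001, 0.999, -0.038, -0.028]
wrist_force: [-8.0, 1.3, 6.1]
grip_width: 0.0004
```

Run:
```python
from h import *
lev()
```

```text
t 11.33 pos [ 0.4897 -0.1502  0.0844] r 0.1436 a -0.157 ytool -1.646 F [-8.   1.3  6.1] Fin -8.1 Fccw -0.2 w 0.00039934213939641874
```

drive_tool(
  motion=[
    [0,0.05,0,0,0],
    [0,0.08,0,0,0],
    [0,0.09,0,0,0],
    [0,0.09,0,0,0],
  ],
)

```text
t: 11.67
eef_pos: [0.4896, -0.1501, 0.0842]
eef_rot: [-0.001, 0.999, -0.038, -0.033]
wrist_force: [-13.7, 1.0, 11.6]
grip_width: 0.0001
```

Run:
```python
from h import *
lev()
```

```text
t 11.67 pos [ 0.4896 -0.1501  0.0842] r 0.1437 a -0.1575 ytool -1.646 F [-13.7   1.   11.6] Fin -13.7 Fccw 0.9 w 0.00011045078998984063
```

It has hit the hard stop after about 16 mm beyond the rim, so it is home. I'll back off and lift clear, then look.

drive_tool(
  motion=[
    [0,-0.1,0,0,0],
    [0,-0.25,0,0,0],
    [0,-0.35,0,0,0],
    [0,-0.38,0,-0.2,0],
    [0,-0.4,0,-0.6,0],
    [0,-0.45,0,-1.2,0],
    [0,-0.5,0,-2.0,0],
    [0,-0.6,0,-2.8,0],
    [0,-0.7,0,-3.4,0],
    [0,-0.7,0,-3.6,0],
  ],
)

```text
t: 12.5
eef_pos: [0.4737, -0.1496, 0.2352]
eef_rot: [-0.0, 0.999, -0.038, -0.028]
wrist_force: [0.7, 0.4, 0.3]
grip_width: 0.0008
```

Run:
```python
from h import *
lev(); to((.42,.15,.23))
```

```text
t 12.5 pos [ 0.4737 -0.1496  0.2352] r 0.1595 a -0.1469 ytool -1.646 F [0.7 0.4 0.3] Fin 0.7 Fccw -0.5 w 0.0007522644908676383
shift [-1.89 -7.37  0.22] turn 0 len 0.30445218064460344
```

drive_tool(
  motion=[
    [0,-0.1,-0.4,0,0],
    [0,-0.3,-1.2,0,0],
    [0,-0.5,-2.1,0,0],
    [0,-0.8,-3.0,0,0],
    [0,-1.0,-3.9,0,0],
    [0,-1.2,-4.8,0,0],
    [0,-1.4,-5.7,0,0],
    [0,-1.6,-6.5,0,0],
    [0,-1.8,-7.2,0,0],
    [0,-1.8,-7.4,0,0],
  ],
)

```text
t: 13.33
eef_pos: [0.423, 0.1543, 0.2381]
eef_rot: [-0.001, 0.999, -0.036, -0.029]
wrist_force: [0.1, 1.2, -1.1]
grip_width: 0.0005
```

Run:
```python
from h import *
lev()
im=read_camera("top"); cv2.imwrite("pics/top7.png",im[:,:,::-1])
a=im[115:240,275:400,::-1]; cv2.imwrite("pics/top7z.png",cv2.resize(a,(600,600),interpolation=cv2.INTER_CUBIC))
im=read_camera("scene"); cv2.imwrite("pics/scene7.png",im[:,:,::-1])
Z=lambda p:(p-[275,115]+.5)*4.8-.5
for a in(-.05,-.1,-.15):
  w=a+YAW;u=np.array([-np.cos(w),-np.sin(w)]);t=np.array([-u[1],u[0]])
  for R in(.134,.150): print(a,R,[Z(proj("top",[*(PIV+u*r+t*s),.114])).round() for r,s in((R,.038),(R,-.038),(R+.031,.035),(R+.031,-.035))])
```

```text
t 13.33 pos [0.423  0.1543 0.2381] r 0.3853 a -1.0197 ytool -1.643 F [ 0.1  1.2 -1.1] Fin -0.9 Fccw -0.7 w 0.000546286301301804
-0.05 0.134 [array([335., 491.]), array([189., 488.]), array([328., 551.]), array([193., 548.])]
-0.05 0.15 [array([334., 522.]), array([188., 519.]), array([328., 582.]), array([192., 579.])]
-0.1 0.134 [array([322., 494.]), array([176., 484.]), array([312., 553.]), array([177., 544.])]
-0.1 0.15 [array([320., 525.]), array([174., 514.]), array([310., 584.]), array([175., 574.])]
-0.15 0.134 [array([309., 497.]), array([164., 479.]), array([296., 555.]), array([162., 539.])]
-0.15 0.15 [array([305., 527.]), array([160., 509.]), array([292., 586.]), array([158., 569.])]
```

View pics/top7z.png

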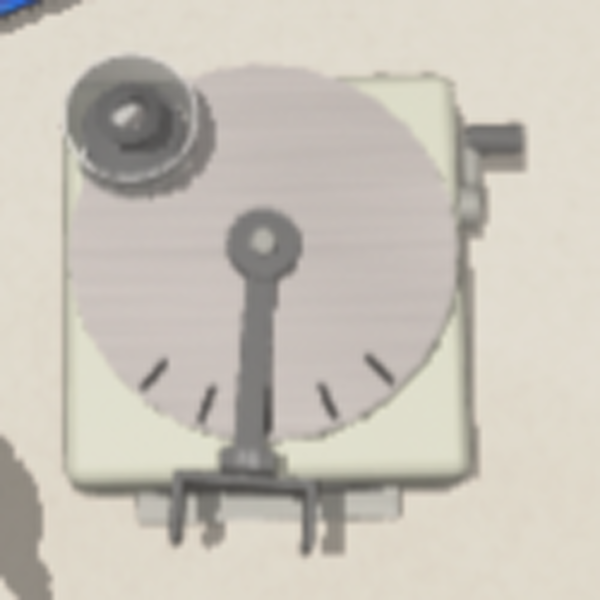

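View pics/scene7.png

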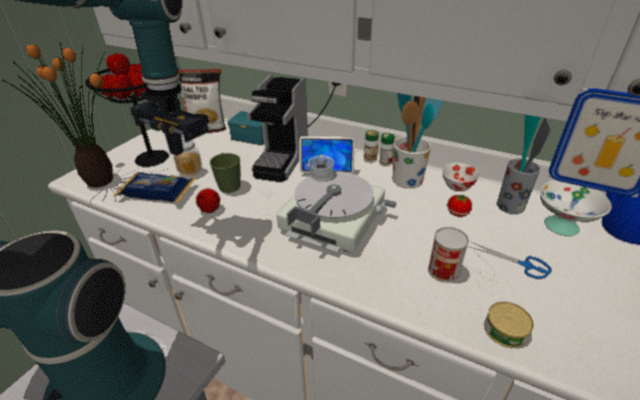

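The scoop's back edge lies at about (175–318, 478–492) and its horn ends at (177,545) and (306,553). That matches the prediction for bolt home (134 mm) at about -0.11 rad, right beside the long mark. The apple, mug and tin look to be where they were.

Run:
```python
from rig import *
print(finish_job())
```

```text
the job is handed in; nothing more can be done
None
```

The slicer's lever is locked at the middle mark with its bolt fully home, and I handed the job in about 13.5 s into the 51 s allowed.

- **How I did it:** I lowered the shut fingers into the scoop and swung the lever by one horn from about 0.65 rad to about 0.14. I then felt for the slot with gentle pushes of about 9–11 N, roughly every 0.045 rad. Five probes stopped on the rim; the sixth, at about -0.11 rad, ran in, which is within the slot's 0.12 rad tolerance.
- **Checks that passed:** The bolt stopped hard after about 16 mm beyond the rim, which is its full travel. In the last top picture the scoop sits where it should for bolt home at about -0.11 rad, beside the long mark. By eye, the apple, mug and tin look unmoved, and the arm was well clear with no contact force.
- **Checks that were off:** The last push against the end stop reached 13.7 N, a little over the 8–12 N meant for seating the bolt. The tool also tilted by up to about 0.07 rad under load. The raw stop reading was about 1 mm further out than I had reckoned, and that tilt accounts for it.

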